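# Click the cup warmer's knurled dial to the two-bar setting

## Robot

A 7-joint arm with a two-finger parallel gripper is mounted at the origin on a cart in front of the work surface, level with it; the furniture and walls round the work are solid. World frame = base frame: x ahead of the robot, y to its left, z up, the work surface at z = 0. Lengths are in m, angles in rad, forces in N, time in s.
With the tool pointing down it reaches from about 0.4 to 0.75 m from the base axis. Payload 19.5 kg.
Tool frame: the origin (TCP) lies between the finger pads; the fingertips stand 17 mm ahead of it and the grasp point (between the pads) lies 2 mm behind it; z points along the fingers, y is the line along which they close (so a half turn about z gives the same grasp; the last joint's range is limited). The gripper opens to 85 mm and grips with 20 to 120 N. Pads are 22 mm wide; open, the fingers measure 114 mm over their backs; the gripper's body (76 mm by 85 mm) begins 54 mm behind the grasp point. The pads swing forward as they close: fully open they stand 13 mm farther back than shut.
Start: joints at [-0.042, 0.707, -0.028, 1.485, 0.022, 0.951, -0.075], TCP at [0.575, 0, 0.248] pointing down, gripper open.
Joint ranges: [-2.71, 2.71], [-0.32, 2.16], [-1.57, 1.52], [0, 2.45], [-1.46, 4.6], [0, 2.02], [-2.83, 2.83]. Speed limits (rad/s): [1.89, 1.89, 2.57, 2.57, 3.01, 3.01, 3.01].

## Interface

Orientations are given as a unit quaternion [x, y, z, w].
In Python, from plant import observe, imaging, ctrl gives the robot as it stands.
- The arm moves only by the tool play_rows, never from a script. Its argument "moves" is a list of rows, each a list of 3 entries, a list of its own where there are three numbers: the shift along the tool's x, y, z in mm, then the turn, a rotation vector about the tool's x, y, z in degrees, then the finger opening in mm, from 0 to 85.4. A call has 1 to 5 rows; each row shifts and turns the commanded pose from where the row before left it, along the tool's axes as they then stand; what a row does not reach is not made up. A row lasts 1/12 s, in which the tool goes at most 41.7 mm and 7.16 degrees, less where a joint would pass 70% of its speed; a pose out of reach is approached as far as the arm can. A call is refused whole if a number of a shift passes 41.7 or a number of a turn 7.16, either way. A call with a gripper value outside its range is refused whole. The fingers move at their own pace and stop on an object; the grip force is fixed at half the most. Time passes only in rows, so rows that do not move let the fingers close. It gives the time, the measured TCP pose, the force, the opening and the grip force at its end, in the units of the state.
- observe(): the state, without advancing time (a new reading comes with each control period).
- imaging.camera(name): name is "scene" or "side" or "wrist"; returns the picture (400x640x3 uint8, red, green, blue); there is no depth.
- imaging.get_calibration(name): a dict with "K" (3x3 intrinsics, pixels), "rvec" (rotation vector, rad) and "tvec" (3), from world to camera coordinates, as OpenCV has them. Camera axes: x right, y down, z forward; pixel columns grow to the right and rows downward; lengths in m; the calibration is good to about 2 mm. A picture is of the moment at which its call begins: read the wrist's pose just before it. get_calibration takes no time and is no camera call; for the wrist camera it gives the pose at the moment of the call.
- ctrl.close_job(): hands the job in; it is judged then, once.
The state is a dict: "time": time; "qpos": joint angles; "joint_vel": joint speeds; "joint_efforts": joint torques, N m; "ee_pos": TCP position; "orientation": TCP orientation; "ft_force": force on the tool from outside, world axes, zero at the start; "wrist_torque": the same for the moment, N m; "grip_width": opening from 0.0 (shut) to 1.0 (fully open); "gripper_force": force on a finger pad.
Only numpy, scipy, OpenCV 4.12 (cv2) and the standard library are available. Lean on these libraries where they do the work, as an engineer would, in place of code of your own. Each camera call takes 0.05 s, during which the arm holds its last target. There are 200 camera calls.

## Task

Turn the cup warmer's big knurled dial clockwise by rubbing it with the fingertips until it clicks into the two-bar setting, and leave it there, without letting it run on towards three bars. Touch the warmer with the fingers only. Lift or shift nothing: the espresso cup stays on the warm plate, and the jars, the other cup and the teaspoon stay where they are.

Things in the scene. Friction and masses are not known exactly. Their poses are not given: they have to be found in the camera images.
- warmer: electric cup warmer: flat white box, 150 mm (own x) by 240 mm (own y), deck 40 mm above the worktop, fixed down. Origin on the worktop under its centre, own z up; own -x is its front long side (roughly towards the robot), own +y the end with the round steel warm plate. The dial is at the other end, its axis at own y -60 mm
- dial_top (a point): centre of the flat top of the knurled aluminium dial, on its upright axis, 64 mm above the worktop. Dial 96 mm across (too wide to pinch), 22 mm high, knurled round its side. It turns when a fingertip presses lightly (about 5 N is enough) on the flat top near the edge, or on the side, and moves along the arc
- dial_mark (a point): outer end of the dial's pointer, a flat dark line 5 mm wide from near the middle of the dial to its edge; this point is at the dial's edge on the top face, 45.5 mm from the axis, and turns with the dial
- dial (a joint): dial angle in rad, growing clockwise seen from above: 0 = pointer at the dot (off), 0.698 one bar, 1.396 two bars, 2.094 three bars. A sprung detent holds it at each (about 0.06 N m to leave); past half-way it draws itself into the next one when the finger lets go. It starts at the dot or at one bar. End stops 0.12 rad beyond the dot and three bars
- plate_top (a point): centre of the top face of the warmer's steel warm plate, 86 mm across, 44 mm above the worktop
- cup: striped white espresso cup, 60 mm wide, 83 mm with its handle, 49 mm high, loose and upright in the middle of the warm plate; origin under its foot; must stay there
- cup_b: the other, equal espresso cup, on a cork coaster to the right; origin under its foot; to be left alone
- spoon: teaspoon 130 mm long lying on the worktop to the right; origin under its middle; to be left alone
- honey_jar: honey jar with red lid, 61 mm wide, 85 mm high, on the left; origin under its centre; to be left alone
- sugar_jar: white sugar jar with a wooden lid, 80 mm wide, 126 mm high, on the left; origin under its centre; to be left alone
- two_bars (a point): the two-bar mark, two parallel dark radial bars 11 mm long on the deck, 57 mm from the dial's axis; the pointer must end at it. The marks lie 40 degrees apart on the front side; clockwise from above: a dot, one bar, two bars, three bars

How it is judged:
At the end, for the whole second after the job is handed in: the dial rests in the two-bar detent (1.30 to 1.49 rad) and the cup still stands upright within 25 mm of the middle of the warm plate (value of joint dial between 1.3 and 1.49 rad and velocity of joint dial between -0.05 and 0.05 rad/s and distance between cup and plate_top below 0.025 m and angle between cup's own z axis and vertical below 0.15 rad); the robot touches nothing.
It fails at once if the dial is turned past the two-bar setting, half-way to three bars (value of joint dial above 1.745 rad).
It fails at once if the cup on the warm plate is lifted, tipped or shifted by more than 15 mm (distance of cup from where it was at the start of the episode above 0.015 m or angle between cup's own z axis and vertical above 0.3 rad).
It fails at once if another thing is lifted or shifted by more than 20 mm (distance of any of cup_b, spoon, honey_jar, sugar_jar from where it was at the start of the episode above 0.02 m).
It fails at once if the arm or the gripper's body, instead of the fingers, pushes on the warmer (contact force between the arm and warmer above 2 N).
It also fails if it takes over 40 s, if anything falls off the work surface, if the arm or the gripper's body presses on something with over 40 N, if the wrist force passes 120 N, or if a joint passes its speed limit or range.

## Working session

There is one attempt and no reset: what is moved stays moved. The work goes in short steps, Python scripts to look and compute and a tool call to move; the robot and the scene stay as the last step left them, time stands still between calls to the robot, and variables do not carry over. Pictures are saved under pics/ and viewed, at most 10 in all, crops included, and the job is handed in when it is done.

Besides the shell and the picture viewer there is one more tool, called after "Call:" in YAML: its name, and indented under it one key for each argument. play_rows: Moves the arm, as the interface text tells. Its arguments: {"type":"object","properties":{"moves":{"type":"array"}},"required":["moves"]}

```bash
mkdir -p pics; cat > h.py <<'E'
import numpy as np, cv2
from plant import observe, imaging, ctrl
def snap(n,f,crop=None,s=1):
    im=imaging.camera(n)[:,:,::-1]; cv2.imwrite('pics/full_'+f,im)
    if crop: x0,y0,x1,y1=crop; im=im[y0:y1,x0:x1]
    cv2.imwrite('pics/'+f,cv2.resize(im,None,fx=s,fy=s,interpolation=cv2.INTER_CUBIC))
def ray(cal,uv,z):
    R=cv2.Rodrigues(np.array(cal['rvec'],float))[0];t=np.array(cal['tvec'],float).ravel()
    d=R.T@np.linalg.inv(cal['K'])@np.array([uv[0],uv[1],1.]);c=-R.T@t
    return c+d*(z-c[2])/d[2]
def proj(cal,p):
    return cv2.projectPoints(np.atleast_2d(np.array(p,float)),np.array(cal['rvec'],float),np.array(cal['tvec'],float),np.array(cal['K'],float),None)[0].reshape(-1,2)
E
python3 - <<'E'
from h import *
snap('scene','s0.png');snap('wrist','w0.png')
o=observe();print(o['time'],o['ee_pos'],o['orientation'],o['ft_force'],o['grip_width'])
for n in('scene','wrist'):
    c=imaging.get_calibration(n);R=cv2.Rodrigues(np.array(c['rvec'],float))[0];print(n,c['K'],-R.T@np.array(c['tvec']).ravel())
E
```

```text
0.1 [ 5.74775270e-01 -2.57211794e-05  2.47878308e-01] [ 7.07125000e-01  7.07088379e-01 -3.79250626e-04 -3.37861880e-04] [ 0.54366044 -0.29091015  0.16260755] 0.9981963947945919
scene [[467.92714668   0.         324.71438135]
 [  0.         467.92714668 199.19846649]
 [  0.           0.           1.        ]] [-0.16299108  0.84043999  0.71187747]
wrist [[345.41871993   0.         325.43763194]
 [  0.         345.41871993 195.03465347]
 [  0.           0.           1.        ]] [0.57448301 0.08398257 0.37377013]
```

View pics/s0.png

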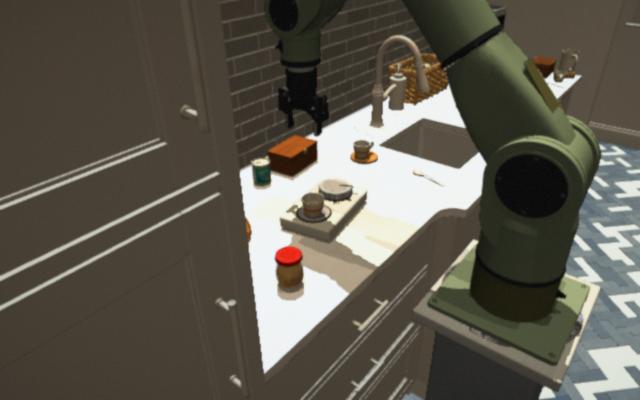

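View pics/w0.png

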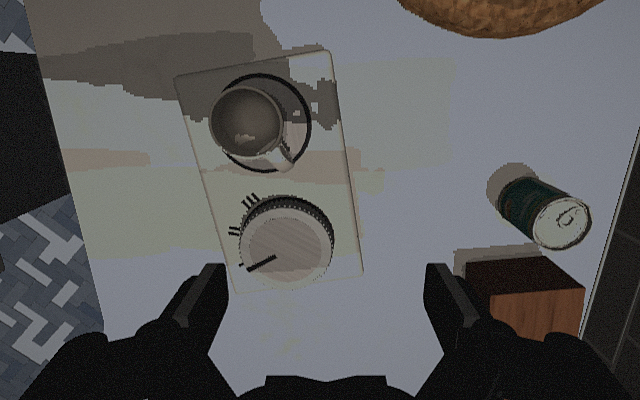

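The wrist picture shows the warmer with the cup at about (250,125), the dial at about (287,245) and the pointer's end near (248,270). I'll enlarge the dial.

```bash
python3 - <<'E'
import cv2
im=cv2.imread('pics/full_w0.png')[170:310,200:380]
cv2.imwrite('pics/w0c.png',cv2.resize(im,None,fx=4,fy=4,interpolation=cv2.INTER_CUBIC))
E
```

```text
(no output)
```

View pics/w0c.png

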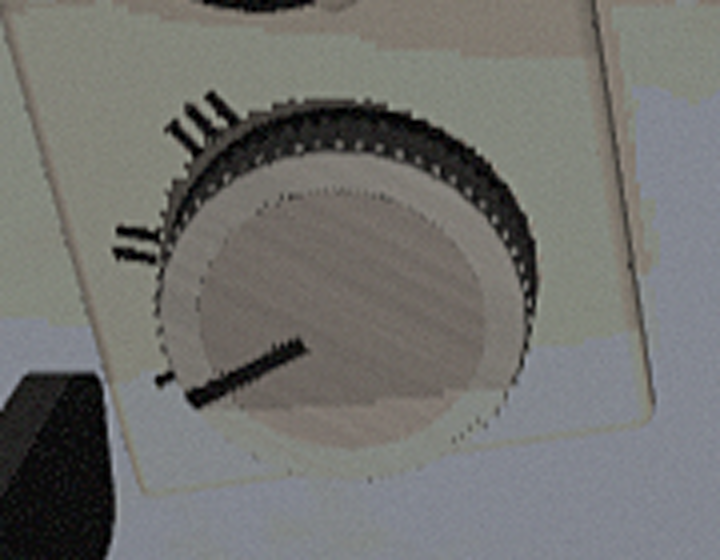

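The pointer end, at crop (192,401), aims at the one-bar tick at (157,380). The two bars are at (137,245), the three bars at (202,120), and the dial-top centre is at (344,315).

```bash
python3 - <<'E'
from h import *
c=imaging.get_calibration('wrist')
f=lambda u,v,z: ray(c,(200+u/4,170+v/4),z)
C=f(344,315,.064);print('C',C)
for n,p in dict(L=(160,330,.064),R=(527,310,.064),T=(345,152,.064),B=(348,478,.064),mark=(192,401,.064),one=(157,380,.04),two=(137,245,.04),three=(202,120,.04),c1=(145,492,.04),c2=(648,420,.04)).items():
    P=f(*p);d=(P-C)[:2];print(n,P.round(4),np.hypot(*d).round(4),np.degrees(np.arctan2(d[1],d[0])).round(1))
for n,p in dict(c3=(176,75,.04),c4=(329,50,.04),plate=(261,122,.044)).items(): print(n,ray(c,p[:2],p[2]).round(4))
E
```

```text
C [ 0.53533349 -0.0790468   0.064     ]
L [ 0.4889 -0.0833  0.064 ] 0.0466 -174.7
R [ 0.5811 -0.0776  0.064 ] 0.0458 1.8
T [ 0.5371 -0.0354  0.064 ] 0.0437 87.7
B [ 0.5347 -0.1266  0.064 ] 0.0476 -90.8
mark [ 0.4955 -0.1037  0.064 ] 0.0468 -148.2
one [ 0.4803 -0.1117  0.04  ] 0.064 -149.4
two [ 0.4782 -0.0711  0.04  ] 0.0577 172.0
three [ 0.4978 -0.0359  0.04  ] 0.0572 131.0
c1 [ 0.474  -0.1476  0.04  ] 0.092 -131.8
c2 [ 0.6155 -0.1241  0.04  ] 0.0919 -29.3
c3 [0.4382 0.0852 0.04  ]
c4 [0.5777 0.1065 0.04  ]
plate [0.514  0.0436 0.044 ]
```

Call:
play_rows:
  moves:
    - [[-23.6,-8,24],[0,0,0],0]
    - [[-23.6,-8,24],[0,0,0],0]
    - [[-23.6,-8,24],[0,0,0],0]
    - [[-23.6,-8,24],[0,0,0],0]
    - [[-23.6,-8,24],[0,0,0],0]

```text
time: 0.52
ee_pos: [0.5343, -0.1189, 0.1272]
orientation: [0.707, 0.707, -0.0, -0.0]
ft_force: [1.7, -0.2, 0.1]
grip_width: 0.304
gripper_force: 0.0
```

Call:
play_rows:
  moves:
    - [[0,0,15],[0,0,0],0]
    - [[0,0,10],[0,0,0],0]
    - [[0,0,5],[0,0,0],0]
    - [[0,0,0],[0,0,0],0]
    - [[0,0,0],[0,0,0],0]

```text
time: 0.93
ee_pos: [0.5354, -0.1172, 0.0988]
orientation: [0.707, 0.708, 0.0, 0.0]
ft_force: [0.4, -0.1, 0.2]
grip_width: -0.004
gripper_force: 0.0
```

```bash
python3 - <<'E'
from h import *
o=observe();print(o['time'],o['ee_pos'],o['orientation'],o['ft_force'],o['grip_width'])
c=imaging.get_calibration('wrist');snap('wrist','w1.png')
C=np.array([.535,-.080])
for a in range(-210,-30,20):
    r=np.radians(a);print(a,proj(c,[C[0]+.048*np.cos(r),C[1]+.048*np.sin(r),.064]).round())
print(proj(c,[.535,-.08,.064]))
E
```

```text
0.9333 [ 0.53544696 -0.11720952  0.09880047] [7.06681647e-01 7.07531601e-01 2.54846716e-04 1.39991816e-04] [ 0.35968632 -0.14935765  0.15301028] -0.004305415793318834
-210 [[235. 129.]]
-190 [[226. 162.]]
-170 [[229. 195.]]
-150 [[243. 224.]]
-130 [[265. 247.]]
-110 [[293. 261.]]
-90 [[325. 266.]]
-70 [[356. 261.]]
-50 [[384. 247.]]
[[324.8848713  178.87711359]]
```

View pics/w1.png

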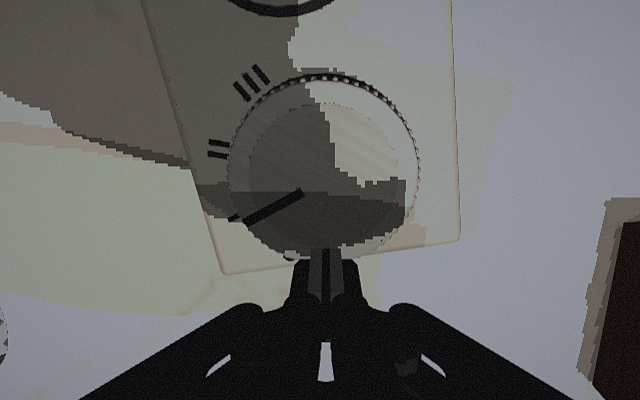

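The dial is where predicted: centre at about (324,175), pointer end at (243,222), and the closed fingers over its near edge. I'll shift 3 mm inwards and lower until contact.

Call:
play_rows:
  moves:
    - [[3,0,8],[0,0,0],0]
    - [[0,0,6],[0,0,0],0]
    - [[0,0,2],[0,0,0],0]
    - [[0,0,0.5],[0,0,0],0]
    - [[0,0,0.5],[0,0,0],0]

```text
time: 1.4
ee_pos: [0.5349, -0.115, 0.0811]
orientation: [0.707, 0.707, -0.0, -0.0]
ft_force: [0.1, 0.3, -0.4]
grip_width: -0.003
gripper_force: 0.0
```

Call:
play_rows:
  moves:
    - [[0,0,0.7],[0,0,0],0]
    - [[0,0,0],[0,0,0],0]

```text
time: 1.57
ee_pos: [0.5351, -0.1151, 0.081]
orientation: [0.707, 0.707, 0.0, 0.0]
ft_force: [-1.0, -0.5, 6.3]
grip_width: 0.0
gripper_force: 3.2
```

Call:
play_rows:
  moves:
    - [[0,0,0.7],[0,0,0],0]
    - [[0,0,0],[0,0,0],0]

```text
time: 1.73
ee_pos: [0.5353, -0.1151, 0.0808]
orientation: [0.707, 0.707, 0.0, 0.0]
ft_force: [-3.5, 0.1, 17.3]
grip_width: 0.002
gripper_force: 8.3
```

Call:
play_rows:
  moves:
    - [[0.1,-2.5,-0.3],[0,0,4],0]
    - [[0.1,-2.5,0],[0,0,4],0]
    - [[0.1,-2.5,0],[0,0,4],0]
    - [[0.1,-2.5,0],[0,0,4],0]
    - [[0.1,-2.5,0],[0,0,4],0]

```text
time: 2.15
ee_pos: [0.5234, -0.1133, 0.0809]
orientation: [0.82, 0.572, 0.001, 0.001]
ft_force: [1.1, -2.0, 9.7]
grip_width: -0.002
gripper_force: 4.6
```

```bash
python3 - <<'E'
from h import *
o=observe();print(o['time'],o['ee_pos'],o['orientation'],o['ft_force'])
snap('wrist','w2.png')
E
```

```text
2.15 [ 0.52338566 -0.11331732  0.0809226 ] [8.20297955e-01 5.71935205e-01 6.78734601e-04 9.62046427e-04] [ 1.05730448 -1.98840922  9.7379508 ]
```

View pics/w2.png

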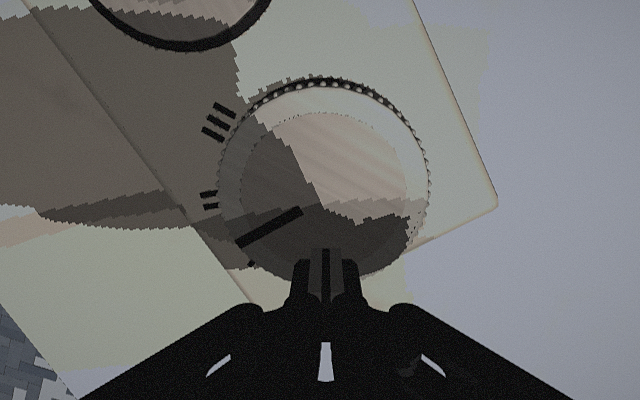

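The dial has followed the fingers about 20° (pointer (302,209) to (237,245), between the one-bar tick at (250,263) and the two bars at (208,199)). I'll go on for the other half.

Call:
play_rows:
  moves:
    - [[0.1,-2.5,0],[0,0,4],0]
    - [[0.1,-2.5,0],[0,0,4],0]
    - [[0.1,-2.5,0],[0,0,4],0]
    - [[0.1,-2.5,0],[0,0,4],0]
    - [[0.1,-2.5,0],[0,0,4],0]

```text
time: 2.62
ee_pos: [0.5124, -0.1069, 0.0809]
orientation: [0.907, 0.421, 0.001, 0.001]
ft_force: [0.8, -3.4, 10.9]
grip_width: -0.001
gripper_force: 5.2
```

Call:
play_rows:
  moves:
    - [[0,0,0],[0,0,0],0]
    - [[0,0,-3],[0,0,0],0]
    - [[0,0,-15],[0,0,0],0]
    - [[0,0,-30],[0,0,0],0]
    - [[0,0,-30],[0,0,0],0]

```text
time: 3.03
ee_pos: [0.5115, -0.1065, 0.1589]
orientation: [0.906, 0.423, -0.001, -0.0]
ft_force: [0.8, -0.0, 1.0]
grip_width: -0.002
gripper_force: 0.0
```

```bash
python3 - <<'E'
from h import *
o=observe();print(o['time'],o['ee_pos'],o['ft_force'])
snap('wrist','w3.png')
E
```

```text
3.0333 [ 0.51148183 -0.10646807  0.1589251 ] [ 0.77037423 -0.03130119  1.03175731]
```

View pics/w3.png

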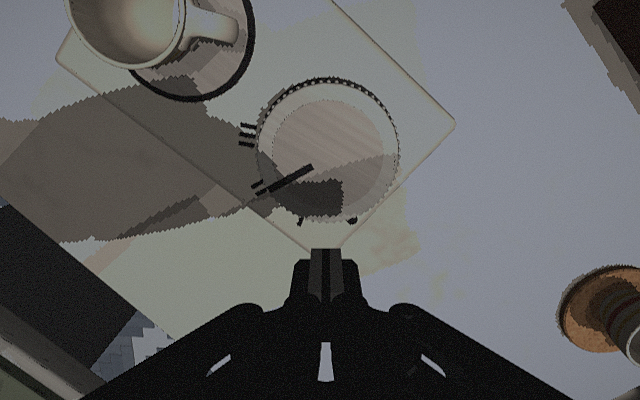

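The pointer, (312,167) to (268,191), now lies at the two bars at (258,187). The cup is still on its plate and the fingers are clear, so I'm handing in.

Call:
play_rows:
  moves:
    - [[0,0,0],[0,0,0],0]
    - [[0,0,0],[0,0,0],0]
    - [[0,0,0],[0,0,0],0]

```text
time: 3.33
ee_pos: [0.5117, -0.1064, 0.1576]
orientation: [0.906, 0.423, -0.0, -0.0]
ft_force: [-0.9, -0.6, -1.0]
grip_width: -0.003
gripper_force: 0.0
```

```bash
python3 -c "
from h import *
print(ctrl.close_job())"
```

```text
the job is handed in; nothing more can be done
None
```

I turned the dial clockwise from one bar to two bars, lifted the fingers clear and handed the job in at about 3.4 s; the last picture shows the pointer at the two bars and the cup still on its plate, but the hand-in returned no verdict.

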